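# Clamp a re-glued book in its jig with the toggle clamp

### The job

The little green book has just had its spine re-glued and must dry square. Slide it over the jig's board and press its spine side firmly (10 to 20 N) home against the back fence for a moment, then slide it along that fence and press it just as firmly home against the side fence, without denting it. Then push the toggle clamp's black handle down over centre until it lies fully down and locked, without ramming it, so that the rubber pad holds the book there; leave everything else on the desk where it is.

Things in the scene. Friction and masses are not known exactly. Their poses are not given: they have to be found in the camera images.
- green_book: Small dark green cloth-bound book lying flat on the jig's board, 124 x 98 x 30 mm, about 0.4 kg. Origin at the centre of its underside; x along the 124 mm side, y to the spine, z up. It starts 10 to 36 mm short of each fence and up to 0.13 rad askew. A sideways push of 2 to 4 N slides it; pushed at one point while askew it can wedge on a fence. Its edges take at most 30 N.
- jig: Plywood board fixed on the desk (jig x -100 to +105, y -175 to +150 mm, top at z 12) with two pale wooden fences in the far right corner of its free area and a steel toggle clamp on the right. Origin on the desk; x away from the robot within 0.25 rad, y left, z up.
- back_fence: Straight wooden bar along jig y (y -46 to +130 mm), 20 mm above the board, so 10 mm below the book's top. Nominal inner face at jig x +60 mm, where this origin lies (on the board, jig y 0; axes as the jig's); but the bar is adjustable on wing nuts and stands up to 4 mm nearer or farther, always parallel to jig y. This reading does not show that.
- side_fence: Straight wooden bar along jig x (x -46 to +48 mm), 20 mm above the board, between book and clamp. Nominal inner face at jig y -30 mm, where this origin lies (on the board, jig x 0; axes as the jig's); but the bar is adjustable too and stands up to 4 mm to the left or right, always parallel to jig x. This reading does not show that.
- book_seat (a point): Where the centre of the book's underside lies when the book is home and both fences stand at their nominal places: jig x +11, y +32, z +12 mm; axes as the jig's. Home, the spine side (124 mm) lies flush on the back fence: the book's y axis along jig +x, its x axis along jig -y, and a 98 mm side flush on the side fence.
- clamp_handle (a joint): Handle angle, rad: 0 open (grip 1.27 above the horizontal), 1.15 at its stop (0.12 above it), dead centre 1.09; friction holds it. Swings with about 2 N at the grip until the pad meets the book near 0.75; then the push rises to a peak of 6 to 13 N near 0.9 (the pad screw's setting is unknown), falls to little at dead centre, and the stop is hard. Locked means on the stop; pushing the arm cannot lock it.
- handle_pivot (a point): Axis of the handle on the clamp's foot: jig x +11, y -135, z +61 mm; axes as the jig's, the hinge axis along jig x. The handle stands up when open and swings down to the right (jig -y) in the vertical plane jig x = +11 mm. The foot and its riser fill jig y -158 to -54, x -15 to +37 mm.
- handle_grip (a point): Middle of the black round grip, on its centre line, 95 mm from the pivot. The grip is 18 mm thick and runs from 51 to 131 mm from the pivot. Fully down its middle is 72 mm above the desk, beyond the board's right edge with nothing below. It may be pushed with at most 60 N.
- clamp_pad: Sprung rubber-tipped pad, 20 mm across, on a spindle near the end of the clamp's arm, which reaches from the foot to the left over the book in the plane jig x = +11 mm. Origin at the centre of its lower face. Open, the arm stands 0.8 rad up with the pad 0.11 m above the desk at jig y +10 mm; locked, it presses on the book at jig y +10 mm with about 30 N or more.
- glue_stick: Glue stick, 26 mm across, 97 mm tall, standing on the desk behind the back fence (bystander).
- scale_ruler: Three-sided scale ruler, 200 mm long (bystander).
- jar_clips: Glass jar with wooden lid, 70 mm across, 64 mm tall (bystander).
- washi_roll: Roll of paper tape, 50 mm across, 18 mm tall, lying on the front right corner of the board (bystander).
- notebook_kraft: Kraft paper notebook, 208 x 148 x 8 mm (bystander).
- sticky_pad_1: Pad of sticky notes, 70 x 70 x 12 mm (bystander).
- pencil_natural: Wooden pencil, 172 mm long, lying on the kraft notebook (bystander).

How it is judged:
On the way, in this order (a step that is already met when the one before it is completed fails the run):
1. the book is pressed square against the back fence with more than 4 N, the clamp still open (contact force between green_book and back_fence above 4 N and angle between the x axis of green_book and the y axis of jig, either way round below 0.015 rad and value of joint clamp_handle below 0.4 rad), for 0.3 s.
2. the book is pressed square against the side fence with more than 4 N, the clamp still open (contact force between green_book and side_fence above 4 N and angle between the x axis of green_book and the y axis of jig, either way round below 0.015 rad and value of joint clamp_handle below 0.4 rad and x of green_book in the frame of book_seat between -0.0065 and 0.0065 m), for 0.3 s.
3. the handle is down past dead centre and the pad presses on the book (value of joint clamp_handle above 1.13 rad and contact force between clamp_pad and green_book above 20 N), for 0.2 s.
At the end, for the whole second after the job is handed in: The book lies flat and at rest within 6.5 mm of its nominal place in both directions and within 0.02 rad of square; the handle is down past dead centre (above 1.13 rad) and the pad presses on the book with more than 20 N (all of step 3 and x of green_book in the frame of book_seat between -0.0065 and 0.0065 m and y of green_book in the frame of book_seat between -0.0065 and 0.0065 m and z of green_book in the frame of book_seat below 0.003 m and angle between the x axis of green_book and the y axis of jig, either way round below 0.02 rad and linear speed of green_book below 0.01 m/s); the robot touches nothing.
It fails at once if the book is pushed with more than 30 N (contact force between the fingers and green_book above 30 N).
It fails at once if the handle is pushed with more than 60 N (contact force between the fingers and clamp_handle above 60 N).
It fails at once if the book is lifted or knocked off the board (z of green_book in the frame of book_seat above 0.012 m or z of green_book in the frame of book_seat below -0.006 m).
It fails at once if another thing on the desk is shifted by more than 20 mm (distance of any of glue_stick, scale_ruler, jar_clips, washi_roll, notebook_kraft, sticky_pad_1, pencil_natural from where it was at the start of the episode above 0.02 m).
It also fails if it takes over 59 s, if anything falls off the work surface, if the arm or the gripper's body presses on something with over 40 N, if the wrist force passes 120 N, or if a joint passes its speed limit or range.

### The arm

A 6-joint arm with a two-finger parallel gripper is mounted at the origin on a cart in front of the work surface, level with it; the furniture and walls round the work are solid. World frame = base frame: x ahead of the robot, y to its left, z up, the work surface at z = 0. Lengths are in m, angles in rad, forces in N, time in s.
With the tool pointing down it reaches from about 0.275 to 0.75 m from the base axis. Payload 10.2 kg.
Tool frame: the origin (TCP) lies at the very end of the fingers, on their centre line; the grasp point (between the pads) lies bot.grip_depth behind it (bot.grip_depth is the distance from the TCP to the grasp point, in m); z points along the fingers, y is the line along which they close (so a half turn about z gives the same grasp; the last joint's range is limited). The gripper opens to 88 mm and grips with 3 to 60 N. Pads are 18 mm wide; open, the fingers measure 123 mm over their backs; the gripper's body (75 mm by 187 mm) begins 45 mm behind the grasp point.
Start: joints at [0.899, 0.313, 1.498, -0, 1.331, -0.223], TCP at [0.228, 0.473, 0.239] pointing down, gripper open.
Joint ranges: [-2.94, 2.94], [-0.97, 2.17], [0.19, 2.56], [-1.23, 4.37], [0.02, 3.11], [-2.88, 2.88]. Speed limits (rad/s): [2.39, 2.39, 3.01, 3.14, 3.14, 3.14].

### API

Orientations are given as a unit quaternion [w, x, y, z].
In Python, from station import sense, grab_frame, calibration, bot gives the robot as it stands.
- The arm moves only by the shell command python3 -m handwheel 'ROWS'. ROWS is a JSON object of lists of equal length, an entry for each row: "offset": the shift along the tool's x, y, z scaled (see below), a list of three; "spin": the turn about the tool's z scaled (see below); "grip": the closure in counts, from 0 (fully open) to 255 (shut). A call has 1 to 20 rows; each row shifts and turns the commanded pose from where the row before left it, along the tool's axes as they then stand; what a row does not reach is not made up. The controller multiplies each number of a shift by 2 cm and each number of a turn by 10 degrees. A row lasts 1/8 s, in which the tool goes at most 62.5 mm and 10.7 degrees, less where a joint would pass 70% of its speed; a pose out of reach is approached as far as the arm can. A call with a number of a shift or a turn outside -1 to 1 is refused whole. A call with a gripper value outside its range is refused whole. The fingers move at their own pace and stop on an object; the grip force is fixed at half the most. Time passes only in rows, so rows that do not move let the fingers close. It gives the time, the measured TCP pose, the force, the opening and the grip force at its end, in the units of the state.
- sense(): the state, without advancing time (a new reading comes with each control period).
- grab_frame(name): name is "scene" or "top" or "wrist"; returns the picture (400x640x3 uint8, blue, green, red); there is no depth.
- calibration(name): a dict with "K" (3x3 intrinsics, pixels), "R" (3x3) and "t" (3): a world point X has camera coordinates R X + t; the wrist camera has in their place "hand_eye" (4x4, takes a point from camera to tool coordinates, whose origin is the TCP and whose axes are the flange's). Camera axes: x right, y down, z forward; pixel columns grow to the right and rows downward; lengths in m; the calibration is good to about 2 mm. A picture is of the moment at which its call begins: read the wrist's pose just before it. calibration takes no time and is no camera call.
- bot.sign_off(): hands the job in; it is judged then, once.
The state is a dict: "time": time; "joint_pos": joint angles; "qvel": joint speeds; "joint_efforts": joint torques, N m; "position": TCP position; "tool_rot": TCP orientation; "wrist_force": force on the tool from outside, world axes, zero at the start; "moment": the same for the moment, N m; "opening": finger opening in m; "grip_force": force on a finger pad.
Only numpy, scipy, OpenCV 4.12 (cv2) and the standard library are available. Lean on these libraries where they do the work, as an engineer would, in place of code of your own. Each camera call takes 0.05 s, during which the arm holds its last target. There are 200 camera calls.

## Working session

There is one attempt and no reset: what is moved stays moved. The work goes in short steps, Python scripts to look and compute and a shell command to move; the robot and the scene stay as the last step left them, time stands still between calls to the robot, and variables do not carry over. Pictures are saved under pics/ and viewed, at most 10 in all, crops included, and the job is handed in when it is done.

```bash
mkdir -p pics; ls; python3 - <<'E'
from station import sense, grab_frame, calibration, bot
import cv2
s=sense();print(s, bot.grip_depth)
for n in("scene","top"):
    cv2.imwrite(f"pics/{n}0.png",grab_frame(n)); print(n,calibration(n))
print(calibration("wrist"))
E
```

```text
pics
{'time': 0.0, 'joint_pos': array([ 8.98613798e-01,  3.13447777e-01,  1.49842289e+00,  5.71850662e-06,
        1.33103252e+00, -2.23395407e-01]), 'qvel': array([ 0.00109075, -0.00092734, -0.00035386,  0.00110628,  0.00091273,
        0.00113464]), 'joint_efforts': array([-1.67910830e-04, -4.02208221e+01, -2.52268696e+01,  6.94509270e-02,
        3.52445198e-02, -2.10952176e-04]), 'position': array([0.22763126, 0.47280715, 0.23816756]), 'tool_rot': array([-2.86216512e-04,  2.22515784e-01,  9.74928867e-01, -5.89459656e-04]), 'wrist_force': array([0.67042185, 0.18799691, 0.27854687]), 'moment': array([-0.00652093,  0.02612443, -0.031033  ]), 'grip_force': 0.0, 'opening': 0.08784773582944647} 0.0187
scene {'K': array([[480.95091895,   0.        , 318.79231506],
       [  0.        , 480.95091895, 198.61333645],
       [  0.        ,   0.        ,   1.        ]]), 'R': array([[ 0.49553016, -0.86858655,  0.00269398],
       [-0.63442684, -0.36405654, -0.68188373],
       [ 0.5932558 ,  0.33618482, -0.73145562]]), 't': array([-0.32315366,  0.43817443,  1.19393788])}
top {'K': array([[37
[... 199 characters left out ...]
8425e-04],
       [-9.80437290e-01,  1.02754767e-02, -1.96563310e-01],
       [ 1.96555195e-01, -1.80365428e-03, -9.80491102e-01]]), 't': array([-0.02153529,  0.57310862,  1.17433014])}
{'K': array([[356.84754438,   0.        , 317.13008803],
       [  0.        , 356.84754438, 199.30551767],
       [  0.        ,   0.        ,   1.        ]]), 'hand_eye': array([[ 1.52576942e-04, -9.55216363e-01, -2.95908222e-01,
         7.55978587e-02],
       [ 9.99999923e-01,  2.53029634e-04, -3.01178236e-04,
        -4.02797386e-04],
       [ 3.62563928e-04, -2.95908153e-01,  9.55216328e-01,
        -1.44008204e-01],
       [ 0.00000000e+00,  0.00000000e+00,  0.00000000e+00,
         1.00000000e+00]])}
```

View pics/scene0.png

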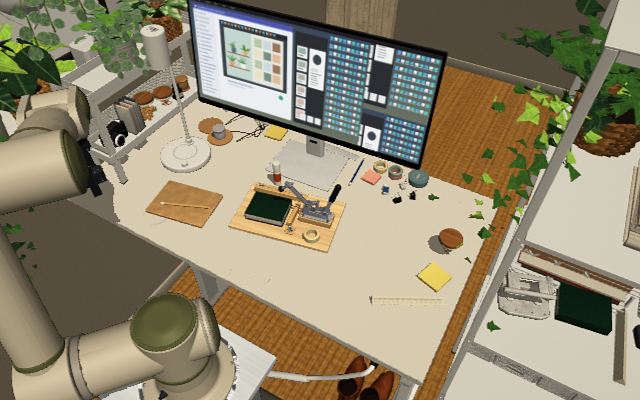

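View pics/top0.png

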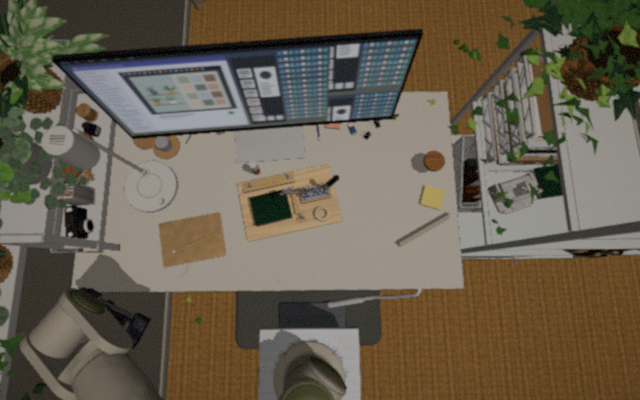

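The scene view shows the jig near the middle: green book around (268,207), clamp at (315,205), with the handle's black grip at (335,192). In the top view the board corners are near (237,182), (332,165), (343,220) and (247,239). I'll get a rough jig pose from these, then look from close by.

```bash
cat > h.py <<'E'
import numpy as np, cv2
from station import sense, grab_frame, calibration, bot
from scipy.spatial.transform import Rotation as R
def Rt(s): 
    q=s["tool_rot"]; return R.from_quat([q[1],q[2],q[3],q[0]]).as_matrix()
def cam(name,s=None):
    c=calibration(name)
    if name=="wrist":
        T=np.eye(4);T[:3,:3]=Rt(s);T[:3,3]=s["position"]
        M=np.linalg.inv(T@c["hand_eye"]); return c["K"],M[:3,:3],M[:3,3]
    return c["K"],c["R"],c["t"]
def ray(px,z,C):
    K,r,t=C; px=np.atleast_2d(px).astype(float)
    d=(np.linalg.inv(K)@np.c_[px,np.ones(len(px))].T).T@r; o=-r.T@t
    return o+d*((z-o[2])/d[:,2])[:,None]
def proj(X,C):
    K,r,t=C; p=(K@(r@np.atleast_2d(X).T+t[:,None])).T; return p[:,:2]/p[:,2:]
def fit(J,W):  # planar jig->world
    J=np.array(J,float);W=np.array(W)[:,:2];jc=J.mean(0);wc=W.mean(0);a=J-jc;b=W-wc
    th=np.arctan2((a[:,0]*b[:,1]-a[:,1]*b[:,0]).sum(),(a*b).sum())
    c,s=np.cos(th),np.sin(th);M=np.array([[c,-s],[s,c]]);t=wc-M@jc
    return th,t,np.linalg.norm(b-a@M.T,axis=1)
E
python3 - <<'E'
from h import *
C=cam("top");J=[(.105,.15),(.105,-.175),(-.1,-.175),(-.1,.15)]
W=ray([(237,182),(332,165),(343,220),(247,239)],.012,C)
print(W,fit(J,W)); s=sense(); print(Rt(s))
E
```

```text
[[ 0.63469978  0.24302723  0.012     ]
 [ 0.69185945 -0.08456019  0.012     ]
 [ 0.4994014  -0.11797116  0.012     ]
 [ 0.43896863  0.2036353   0.012     ]] (np.float64(0.18089208472330995), array([0.56152427, 0.07287907]), array([0.00484732, 0.006098  , 0.0048151 , 0.003043  ]))
[[-9.00984687e-01  4.33850344e-01 -6.86788409e-04]
 [ 4.33850822e-01  9.00984295e-01 -8.74428940e-04]
 [ 2.39414274e-04 -1.08581080e-03 -9.99999382e-01]]
```

```bash
python3 -m handwheel '{"offset":[[-1,-0.5,0],[-1,-0.5,0],[-1,-0.5,0],[-1,-0.5,0],[-1,-0.5,0],[-1,-0.5,0],[-1,-0.5,0],[-1,-0.5,0],[-1,-0.5,0],[-1,-0.5,0],[-1,-0.5,0],[-1,-0.5,0],[-1,-0.5,0],[-1,-0.5,0],[-1,-0.5,0],[-1,-0.5,0],[-1,-0.5,0],[-1,-0.5,0],[-1,-0.5,0],[-1,-0.5,0]],"spin":[0,0,0,0,0,0,0,0,0,0,0,0,0,0,0,0,0,0,0,0],"grip":[80,80,80,80,80,80,80,80,80,80,80,80,80,80,80,80,80,80,80,80]}'
python3 -m handwheel '{"offset":[[-1,-0.5,0],[-1,-0.5,0],[0,0,0],[0,0,0],[0,0,0],[0,0,0]],"spin":[-0.9,-0.9,-0.9,-0.9,0,0],"grip":[80,80,80,80,80,80]}'
python3 - <<'E'
from h import *
s=sense();im=grab_frame("wrist");cv2.imwrite("pics/w1.png",im)
import pickle;pickle.dump(s,open("w1.pkl","wb"));print(Rt(s))
E
```

```text
time: 2.6
position: [0.5018, 0.1186, 0.2385]
tool_rot: [-0.0, 0.222, 0.975, -0.0]
wrist_force: [-0.6, -0.1, -1.0]
opening: 0.0604
grip_force: 0.0
time: 3.35
position: [0.5314, 0.0862, 0.2386]
tool_rot: [-0.0, -0.088, 0.996, 0.0]
wrist_force: [-0.1, -0.6, 0.8]
opening: 0.0607
grip_force: 0.0
[[-9.84457532e-01 -1.75622721e-01 -1.68392294e-04]
 [-1.75622722e-01  9.84457546e-01 -6.37679247e-06]
 [ 1.66894974e-04  2.32958317e-05 -9.99999986e-01]]
```

View pics/w1.png

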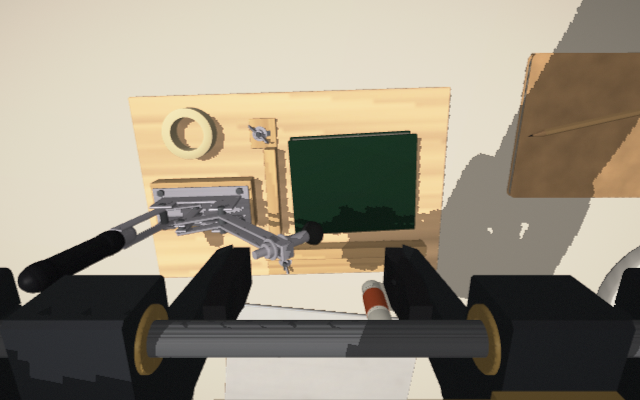

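The wrist view is turned 180°: the near board edge is at the top, with corners (130,98), (450,88) and far right about (160,277). The green book's top has corners near (289,140), (416,135), (414,229) and (299,236). The fences are below and left of it, and the glue stick is at (375,298).

```bash
cat > m.py <<'E'
from h import *
import pickle
s=pickle.load(open("w1.pkl","rb"));im=cv2.imread("pics/w1.png");C=cam("wrist",s)
th,t,res=fit([(-.1,-.175),(-.1,.15),(.105,-.175)],ray([(130,98),(450,88),(160,277)],.012,C))
print("jig",th,t,res)
b,g,r=[im[...,i].astype(int) for i in range(3)]
m=((g>r+8)&(g<90)&(g>b)).astype(np.uint8)*255
m=cv2.morphologyEx(m,cv2.MORPH_OPEN,np.ones((5,5)))
c=max(cv2.findContours(m,0,1)[0],key=cv2.contourArea);p=cv2.approxPolyDP(cv2.convexHull(c),6,True)[:,0]
c_,s_=np.cos(th),np.sin(th);M=np.array([[c_,-s_],[s_,c_]])
def tojig(px,z): return (ray(px,z,C)[:,:2]-t)@M
print(p);print("book jig",tojig(p,.042)*1000)
bx=cv2.minAreaRect((tojig(c[:,0],.042)*1000).astype(np.float32));print(bx)
print("glue base/top",tojig([(378,318)],0)*1000,tojig([(372,287)],.097)*1000)
print("fence edges top z.032: side",tojig([(276,160),(276,215)],.032)*1000,"back",tojig([(345,240),(425,240)],.032)*1000)
print("tcp jig",(s["position"][:2]-t)@M*1000)
E
python3 m.py
```

```text
jig 0.20316853958972295 [0.55962488 0.07800934] [0.00306578 0.00361327 0.0026218 ]
[[416 135]
 [413 227]
 [296 230]
 [289 141]]
book jig [[-57.83379784 107.15726255]
 [ 35.65893197 109.26248383]
 [ 35.78254427 -10.64374764]
 [-55.36479423 -13.29611482]]
((-9.737815856933594, 47.884803771972656), (95.97224426269531, 121.628662109375), 1.6588903665542603)
glue base/top [[173.82602895  83.60498109]] [[70.91614121 59.90501751]]
fence edges top z.032: side [[-35.52369841 -27.98141843]
 [ 22.46542187 -31.49654866]] back [[ 52.67147037  40.33974458]
 [ 54.93425856 125.61829079]]
tcp jig [-25.98439195  13.66636044]
```

```bash
cat >> m.py <<'E'
print("----")
hsv=cv2.cvtColor(im,cv2.COLOR_BGR2HSV);mb=(hsv[...,1]>75)&(hsv[...,2]>110)
mb[:, :100]=0;mb[:,470:]=0;mb=mb&(np.arange(400)[:,None]<240)
def line(P,z):
    W=ray(P,z,C)[:,:2].astype(np.float32);v=cv2.fitLine(W,cv2.DIST_HUBER,0,.001,.001).ravel();return v
cols=np.arange(150,440);N=line(np.array([(x,np.argmax(mb[:,x])-.5) for x in cols]),.012)
rows=np.arange(105,170);L=line(np.array([(639-np.argmax(mb[y,::-1])+.5,y) for y in rows]),.012)
Rr=line(np.array([(np.argmax(mb[y])-.5,y) for y in rows]),.012)
for v in (N,L,Rr): print(v, np.arctan(v[1]/v[0]) , np.arctan(v[3-0]*0+v[0]/v[1]))
th=-np.arctan(N[0]/N[1]);ex=np.array([np.cos(th),np.sin(th)]);ey=np.array([-ex[1],ex[0]])
t=ex*(N[2:]@ex+.1)+ey*((L[2:]@ey-.15+Rr[2:]@ey+.175)/2)
print("th",th,"t",t,"left/right y at",L[2:]@ey-t@ey,Rr[2:]@ey-t@ey)
M=np.c_[ex,ey];print(cv2.minAreaRect((tojig(c[:,0],.042)*1000).astype(np.float32)),tojig(p,.042)*1000)
print("tcp jig",(s["position"][:2]-t)@M*1000,"glue",tojig([(378,318)],0)*1000,tojig([(372,287)],.097)*1000)
# pushed start target
tgt=np.array([-.085,.05]);d=M@tgt+t-s["position"][:2];print("to push start, tool xy mm",(Rt(s)[:2,:2].T@d)*1000)
E
python3 m.py | sed -n '/----/,$p'
```

```text
----
[ 0.2052683  -0.97870576  0.46311408  0.04994007] -1.3640585 -0.20673783
[0.9783381  0.20701322 0.4802937  0.21149276] 0.20852107 1.3622752
[ 0.9784137   0.20665596  0.53672516 -0.10458401] 0.2081559 1.3626404
th 0.20673783 t [0.55962557 0.07694715] left/right y at 0.14796488 -0.17296487
((-9.349483489990234, 48.958980560302734), (95.97222900390625, 121.62866973876953), 1.4543849229812622) [[-57.2335965  108.40272153]
 [ 36.26605397 110.17422785]
 [ 35.96168673  -9.73168371]
 [-55.19454023 -12.0587038 ]]
tcp jig [-25.71808786  14.79873347] glue [[174.34069514  84.0237311 ]] [[71.34686886 60.69123202]]
to push start, tool xy mm [60.31778332 33.3952027 ]
```

```bash
python3 -m handwheel '{"offset":[[1,0.55,0],[1,0.55,0],[1,0.55,0],[0,0,1],[0,0,1],[0,0,1],[0,0,1],[0,0,1],[0,0,1],[0,0,1],[0,0,1],[0,0,1],[0,0,1],[0,0,0.6],[0,0,0],[0,0,0],[0,0,0]],"spin":[-0.17,0,0,0,0,0,0,0,0,0,0,0,0,0,0,0,0],"grip":[80,80,80,80,80,80,80,80,80,80,80,80,80,80,80,80,80]}'
cat > st.py <<'E'
from h import *
th=.2067;t=np.array([.5596,.0769]);M=np.array([[np.cos(th),-np.sin(th)],[np.sin(th),np.cos(th)]])
s=sense();F=s["wrist_force"];A=Rt(s)
print("t",s["time"],"jig mm",(s["position"][:2]-t)@M*1000,"z",s["position"][2]*1000,"F jig",F[:2]@M,F[2],"yaw err deg",np.degrees(np.arctan2(A[1,0],A[0,0])-th)%360,"q6",s["joint_pos"][5],"mz",s["moment"][2],"open",s["opening"])
E
python3 st.py
```

```text
time: 5.52
position: [0.4664, 0.1067, 0.0273]
tool_rot: [0.001, -0.104, 0.995, -0.0]
wrist_force: [-0.7, 0.0, -0.0]
opening: 0.0605
grip_force: 0.0
t 5.525 jig mm [-85.09630238  48.31087544] z 27.32005017277578 F jig [-0.66917624  0.16837456] -0.006915315879190934 yaw err deg 180.13580651828053 q6 -1.8004360538634467 mz 0.0152721394703267 open 0.06049288348075582
```

```bash
python3 -m handwheel '{"offset":[[-0.25,0,0],[-0.25,0,0],[-0.25,0,0],[-0.15,0,0],[-0.15,0,0],[-0.15,0,0],[-0.15,0,0],[-0.15,0,0],[0,0,0],[0,0,0]],"spin":[0,0,0,0,0,0,0,0,0,0],"grip":[80,80,80,80,80,80,80,80,80,80]}'; python3 st.py
python3 -m handwheel '{"offset":[[-0.1,0,0],[-0.1,0,0],[0,0,0]],"spin":[0,0,0],"grip":[80,80,80]}'; python3 st.py
```

```text
time: 6.78
position: [0.4957, 0.1129, 0.0269]
tool_rot: [0.0, -0.104, 0.995, -0.0]
wrist_force: [-0.0, 0.7, 0.1]
opening: 0.0604
grip_force: 0.0
t 6.775 jig mm [-55.11971994  48.37876214] z 26.874224801014314 F jig [0.11136941 0.67557649] 0.05516155418589741 yaw err deg 180.13963302422573 q6 -1.7867683786355628 mz 0.014360742080487293 open 0.06035930160943538
time: 7.15
position: [0.4991, 0.1138, 0.0268]
tool_rot: [-0.0, -0.104, 0.995, -0.0]
wrist_force: [-4.2, -1.4, 2.7]
opening: 0.0605
grip_force: 2.1
t 7.15 jig mm [-51.66848084  48.52695066] z 26.7959659600666 F jig [-4.43026064 -0.48965593] 2.739665087716168 yaw err deg 180.1519373946721 q6 -1.7850440529806086 mz 0.005241913152194838 open 0.0605425725551939
```

```bash
for i in 1 2 3; do python3 -m handwheel '{"offset":[[-0.05,0,0],[0,0,0]],"spin":[0,0],"grip":[80,80]}' >/dev/null; python3 st.py | cut -c1-120; done
```

```text
t 7.4 jig mm [-50.76067467  48.52335775] z 26.749959788373648 F jig [-5.78729531 -0.11364   ] 3.7365391166520303 yaw err
t 7.65 jig mm [-49.68596938  48.54005876] z 26.769192569397788 F jig [-4.77465996  0.11551679] 4.9244140831852645 yaw er
t 7.9 jig mm [-48.67998506  48.5174289 ] z 26.74595173487314 F jig [-4.51909783 -0.21521637] 3.894445807805486 yaw err d
```

```bash
for i in 1 2; do python3 -m handwheel '{"offset":[[-0.05,0,0],[0,0,0]],"spin":[0,0],"grip":[80,80]}' >/dev/null; python3 st.py | cut -c1-120; done
```

```text
t 8.15 jig mm [-47.64389745  48.52836352] z 26.780546570315625 F jig [-5.04488876  0.28364248] 3.909015930526767 yaw err
t 8.4 jig mm [-46.65961491  48.51217388] z 26.737951547613427 F jig [-5.12931924  0.67918302] 4.386998245593703 yaw err
```

```bash
for i in 1 2; do python3 -m handwheel '{"offset":[[-0.04,0,0],[0,0,0]],"spin":[0,0],"grip":[80,80]}' >/dev/null; python3 st.py | cut -c1-120; done
```

```text
t 8.65 jig mm [-45.87494035  48.52672036] z 26.757510348464848 F jig [-4.50185418  0.18769497] 4.337094291585305 yaw err
t 8.9 jig mm [-45.7078929   48.57636651] z 26.708229922218592 F jig [-8.2772819  -0.41272426] 6.3469119667706675 yaw err
```

```bash
for i in 1 2; do python3 -m handwheel '{"offset":[[-0.03,0,0],[0,0,0]],"spin":[0,0],"grip":[80,80]}' >/dev/null; python3 st.py | cut -c1-220; done
```

```text
t 9.15 jig mm [-45.63462202  48.57992066] z 26.67023572943903 F jig [-12.0793119  -1.0520569] 9.203482549917236 yaw err deg 180.15447290004562 q6 -1.7819380438048642 mz -0.04850126282736507 open 0.060169987459254025
t 9.4 jig mm [-45.56230022  48.60262396] z 26.658468365891217 F jig [-15.06509764  -0.79876949] 11.550355415507145 yaw err deg 180.1595550519213 q6 -1.7816427379284188 mz -0.06990387264226262 open 0.06036513672720973
```

```bash
python3 -m handwheel '{"offset":[[0,0,0],[0,0,0],[0,0,0],[0,0,0],[0,0,0]],"spin":[0,0,0,0,0],"grip":[80,80,80,80,80]}'; python3 st.py
python3 - <<'E'
from h import *
s=sense();im=grab_frame("wrist");cv2.imwrite("pics/w2.png",im)
import pickle;pickle.dump(s,open("w2.pkl","wb"))
E
```

```text
time: 10.02
position: [0.505, 0.1151, 0.0267]
tool_rot: [-0.002, -0.105, 0.995, -0.0]
wrist_force: [-14.0, -4.8, 12.0]
opening: 0.0602
grip_force: 7.4
t 10.025 jig mm [-45.55337815  48.61359582] z 26.674570712715266 F jig [-14.6761527   -1.78719907] 11.970812180564785 yaw err deg 180.1601758746043 q6 -1.781642874200552 mz -0.0431621962886108 open 0.06022508383123584
```

View pics/w2.png

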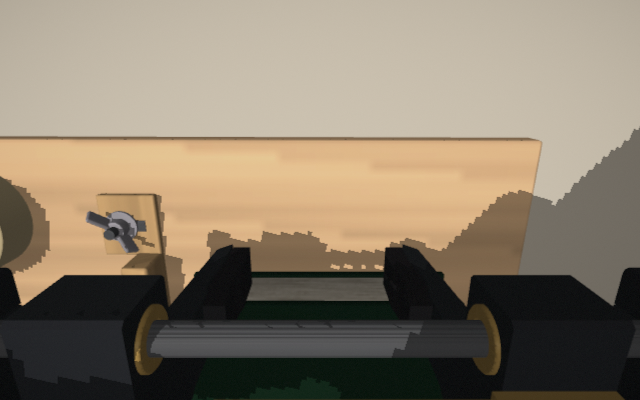

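The view shows both fingers flush on the book's near edge (row 272), parallel to the board edge (row 138), so the book is square on the back fence. Next is the left side.

```bash
python3 -m handwheel '{"offset":[[0.25,0,0],[0.75,0,0],[0,0,-1],[0,0,-1],[0,0,-1],[0,0,-1],[0,1,0],[0,1,0],[0,1,0],[0,1,0],[0,0.6,0],[-1,0,0],[-1,0,0],[-1,0,0],[-0.43,0,0],[0,0,0]],"spin":[0,0,0,0,0,0,0,0,0,0,0,0,0,0,0,0],"grip":[80,80,123,123,123,123,123,123,123,123,123,123,123,123,123,123]}'
python3 -m handwheel '{"offset":[[0,0,0],[0,0,0],[0,0,0],[0,0,0],[0,0,0],[0,0,0],[0,0,0],[0,0,0],[0,0,0],[0,0,0],[0,0,0],[0,0,0]],"spin":[0.9,0.9,0.9,0.9,0.9,0.9,0.9,0.9,0.9,0.9,0,0],"grip":[123,123,123,123,123,123,123,123,123,123,123,123]}'; python3 st.py
python3 - <<'E'
from h import *
s=sense();im=grab_frame("wrist");cv2.imwrite("pics/w3.png",im)
import pickle;pickle.dump(s,open("w3.pkl","wb"))
E
```

```text
time: 12.08
position: [0.5354, 0.2154, 0.1065]
tool_rot: [-0.0, -0.104, 0.995, -0.0]
wrist_force: [-1.1, 0.1, -0.0]
opening: 0.0455
grip_force: 0.0
time: 13.58
position: [0.5351, 0.2154, 0.1068]
tool_rot: [-0.0, 0.628, 0.778, -0.0]
wrist_force: [0.3, -0.6, 0.1]
opening: 0.0457
grip_force: 0.0
t 13.575 jig mm [  4.44820493 140.61070853] z 106.77385800741483 F jig [ 0.20144743 -0.6693002 ] 0.12297572047125647 yaw err deg 90.31974890723029 q6 -0.032520332227143275 mz -0.024976634813928394 open 0.04567087488749582
```

View pics/w3.png

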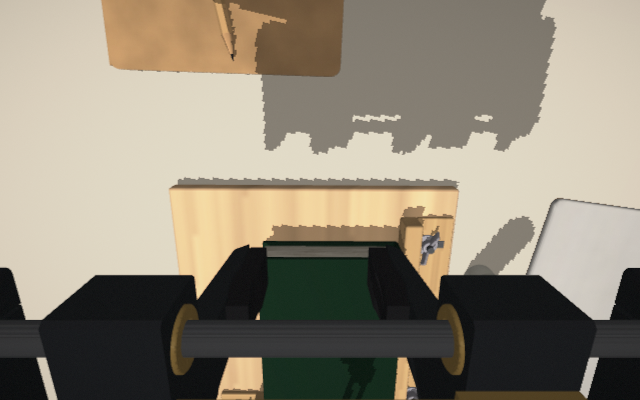

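The wrist view, now looking along the fence, shows the book flush on the back fence (col ~402), with its left edge at row ~242. The glue stick base peeks out at about (482,268), and a wing nut is at (430,243).

```bash
python3 - <<'E'
from h import *
import pickle
s=pickle.load(open("w3.pkl","rb"));C=cam("wrist",s)
th=.2067;t=np.array([.5596,.0769]);M=np.array([[np.cos(th),-np.sin(th)],[np.sin(th),np.cos(th)]])
f=lambda p,z:(ray(p,z,C)[:,:2]-t)@M*1000
print("book L edge",f([(265,242),(398,242)],.042),"glue base",f([(468,270),(482,265),(496,270)],0),"board",f([(172,187),(458,187)],.012),"nut",f([(430,243)],.04))
E
```

```text
book L edge [[-28.08549018 122.90291896]
 [ 56.52609791 123.41825897]] glue base [[123.53927015  81.20303306]
 [133.88644905  85.61869712]
 [145.47429103  81.33830571]] board [[-95.73807702 150.56748827]
 [102.51918235 151.74740763]] nut [[ 77.63632238 121.95461735]]
```

```bash
python3 -m handwheel '{"offset":[[0,0,1],[0,0,1],[0,0,1],[0,0,0.8],[-0.25,0,0],[-0.25,0,0],[-0.15,0,0],[-0.15,0,0],[-0.1,0,0],[-0.1,0,0],[-0.1,0,0],[-0.1,0,0],[0,0,0]],"spin":[0,0,0,0,0,0,0,0,0,0,0,0,0],"grip":[123,123,123,123,123,123,123,123,123,123,123,123,123]}'>/dev/null; python3 st.py
python3 -m handwheel '{"offset":[[-0.1,0,0],[-0.1,0,0],[-0.1,0,0],[0,0,0]],"spin":[0,0,0,0],"grip":[123,123,123,123]}'>/dev/null; python3 st.py
```

```text
t 15.25 jig mm [  4.82590849 116.59355168] z 30.842895003579727 F jig [-1.24942269  3.86488468] 2.7099530813418897 yaw err deg 90.14159808092333 q6 -0.0720378890011829 mz -0.029449306313053515 open 0.04557730683491433
t 15.75 jig mm [  4.84300421 110.47489182] z 30.814215632379145 F jig [-0.85867661  5.21976904] 3.017824506322605 yaw err deg 90.134931448221 q6 -0.08267949785882121 mz -0.02081154131734405 open 0.0456922836897958
```

```bash
for i in 1 2 3 4; do python3 -m handwheel '{"offset":[[-0.04,0,0],[-0.04,0,0],[0,0,0]],"spin":[0,0,0],"grip":[123,123,123]}' >/dev/null; python3 st.py | cut -c1-130; done
```

```text
t 16.125 jig mm [  4.8176671  109.09296034] z 30.795006485503695 F jig [-1.12045039  4.33022285] 2.4066858686389745 yaw err deg 90
t 16.5 jig mm [  4.82418796 107.75040052] z 30.807037171110657 F jig [-0.27838117  6.67726017] 4.431380815522195 yaw err deg 90.14
t 16.875 jig mm [  4.82321419 107.51474774] z 30.812431599739174 F jig [ 0.96139717 14.92529189] 3.8722257430527813 yaw err deg 90
t 17.25 jig mm [  4.81262728 107.31866219] z 30.877151211627712 F jig [ 1.28113249 23.73785042] 2.823653801140729 yaw err deg 90.1
```

```bash
python3 -m handwheel '{"offset":[[0.03,0,0],[0,0,0],[0,0,0],[0,0,0],[0,0,0]],"spin":[0,0,0,0,0],"grip":[123,123,123,123,123]}'>/dev/null; python3 st.py
python3 - <<'E'
from h import *
im=grab_frame("scene");cv2.imwrite("pics/s2.png",cv2.resize(im[130:280,190:390],None,fx=4,fy=4,interpolation=cv2.INTER_CUBIC))
E
```

```text
t 17.875 jig mm [  4.83068886 107.37520027] z 30.839357033267262 F jig [ 1.27996793 19.76004471] 3.199867677518524 yaw err deg 90.14137104007013 q6 -0.09298899569112593 mz -0.007736134223762693 open 0.045596280300341935
```

View pics/s2.png

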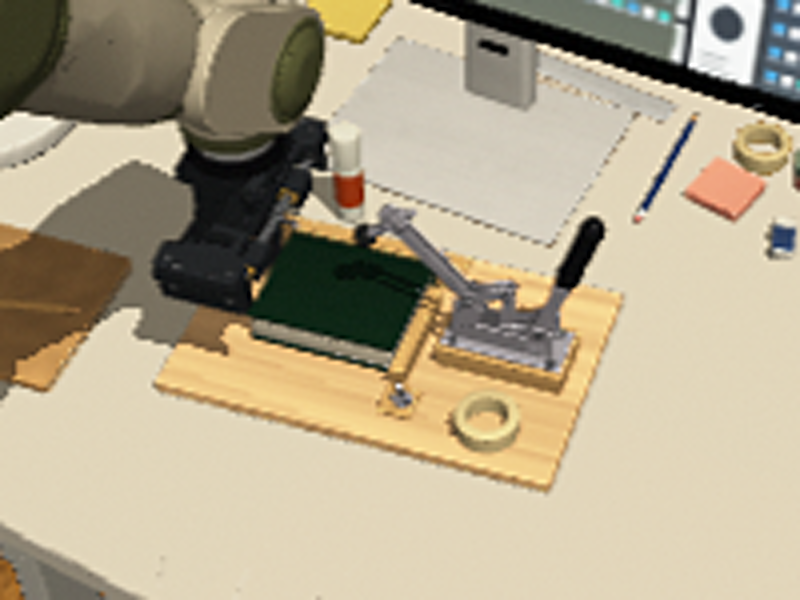

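The scene crop shows the book seated on both fences, the clamp open with its handle up at about (580,255), and the bystanders in place. Now I'll release, rise, and go over to the left side of the handle.

```bash
python3 -m handwheel '{"offset":[[0.25,0,0],[0.75,0,0],[0,0.3,-1],[0,0,-1],[0,0,-1],[0,0,-1],[0,0,-1],[0,0,-1],[0,0,-1],[0,0,-1],[0,0,-1],[0,0,-0.25],[0,0,0]],"spin":[0,0,0,0,0,0,0,0,0,0,0,0,0],"grip":[123,123,255,255,255,255,255,255,255,255,255,255,255]}'
python3 -m handwheel '{"offset":[[-1,0,0],[-1,0,0],[-1,0,0],[-1,0,0],[-1,0,0],[-1,0,0],[-1,0,0],[-1,0,0],[-1,0,0],[-1,0,0],[-1,0,0],[-1,0,0],[0,0,0],[0,0,0]],"spin":[0,0,0,0,0,0,0,0,0,0,0,0,0,0],"grip":[255,255,255,255,255,255,255,255,255,255,255,255,255,255]}'>/dev/null; python3 st.py
python3 - <<'E'
from h import *
s=sense();cv2.imwrite("pics/w4.png",grab_frame("wrist"))
for h in np.arange(0,1.16,.1).tolist()+[1.15]:
    a=1.27-h;print(round(h,2),"TCP y,z",np.round([-135-95*np.cos(a)+9*np.sin(a)+9,61+95*np.sin(a)+9*np.cos(a)],1))
E
```

```text
time: 19.55
position: [0.5444, 0.2013, 0.2152]
tool_rot: [-0.0, 0.629, 0.777, -0.0]
wrist_force: [-0.4, 0.7, -0.2]
opening: 0.0006
grip_force: 0.0
t 21.3 jig mm [  11.35385463 -114.83327406] z 215.69745973736588 F jig [-0.11032326  1.13578558] -0.024299440003852445 yaw err deg 90.15321346129984 q6 -0.46191556853925914 mz -0.01628760347446492 open 0.0005016961826815748
0.0 TCP y,z [-145.6  154.4]
0.1 TCP y,z [-154.8  152. ]
0.2 TCP y,z [-163.7  148.7]
0.3 TCP y,z [-172.3  144.5]
0.4 TCP y,z [-180.4  139.4]
0.5 TCP y,z [-187.9  133.6]
0.6 TCP y,z [-194.9  127. ]
0.7 TCP y,z [-201.1  119.8]
0.8 TCP y,z [-206.6  112. ]
0.9 TCP y,z [-211.3  103.7]
1.0 TCP y,z [-215.2   95. ]
1.1 TCP y,z [-218.1   85.9]
1.15 TCP y,z [-219.2   81.3]
```

View pics/w4.png

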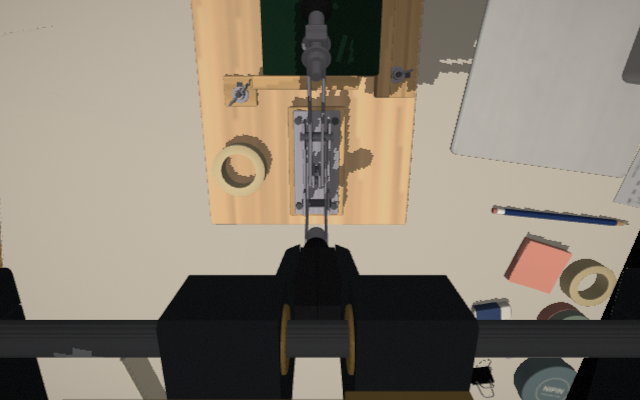

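The handle is centred on the fingers (col ~317). I'll lower beside it on the left and touch it.

```bash
python3 -m handwheel '{"offset":[[0,0,1],[0,0,1],[0,0,1],[0,0,0.1],[-0.5,0,0],[-0.3,0,0],[-0.3,0,0],[-0.25,0,0.05],[0,0,0]],"spin":[0,0,0,0,0,0,0,0,0],"grip":[255,255,255,255,255,255,255,255,255]}'>/dev/null; python3 st.py|cut -c1-130
python3 -m handwheel '{"offset":[[-0.23,0,0.06],[-0.22,0,0.07],[-0.22,0,0.08],[-0.22,0,0.1],[-0.21,0,0.1],[-0.2,0,0.12],[-0.2,0,0.13],[0,0,0]],"spin":[0,0,0,0,0,0,0,0],"grip":[255,255,255,255,255,255,255,255]}'>/dev/null; python3 st.py|cut -c1-130
```

```text
t 22.475 jig mm [  11.33606029 -142.54987113] z 152.62645762173014 F jig [0.24266324 0.51254452] -0.5848706902886577 yaw err deg 9
t 23.475 jig mm [  11.27648235 -172.43940521] z 139.01560393747602 F jig [0.69594371 0.05088943] -0.1963812143387846 yaw err deg 9
```

```bash
python3 - <<'E'
from h import *
im=grab_frame("scene");cv2.imwrite("pics/s3.png",cv2.resize(im[130:280,220:420],None,fx=4,fy=4,interpolation=cv2.INTER_CUBIC))
E
```

```text
(no output)
```

View pics/s3.png

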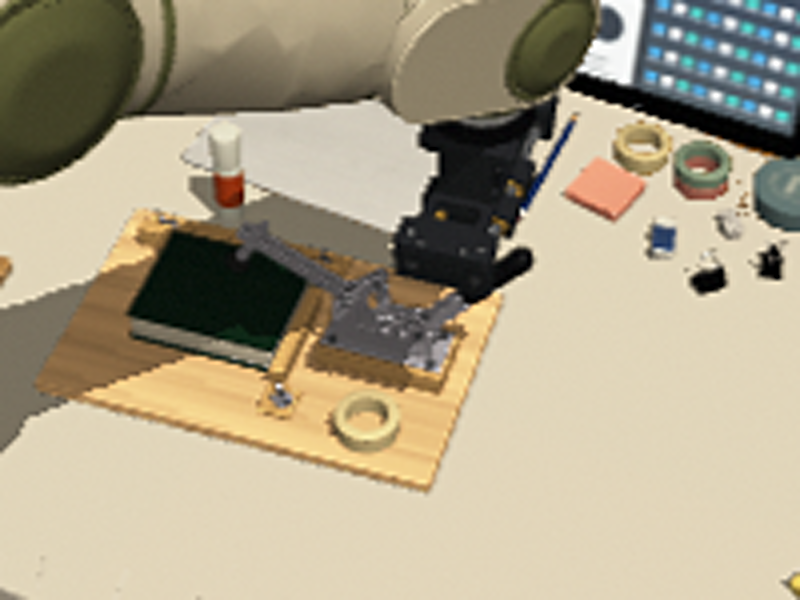

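The handle is following the finger (grip at about (510,270)), and the pad arm is coming down on the book. I'll continue along the arc.

```bash
python3 -m handwheel '{"offset":[[-0.3,0,0.2],[-0.27,0,0.23],[-0.25,0,0.24],[-0.25,0,0.25],[-0.21,0,0.27],[-0.2,0,0.28],[0,0,0]],"spin":[0,0,0,0,0,0,0],"grip":[255,255,255,255,255,255,255]}'>/dev/null; python3 st.py|cut -c1-130
python3 -m handwheel '{"offset":[[-0.1,0,0.15],[-0.1,0,0.2],[0,0,0]],"spin":[0,0,0],"grip":[255,255,255]}'>/dev/null; python3 st.py|cut -c1-130
```

```text
t 24.4 jig mm [  11.47890833 -202.1372269 ] z 109.68872936974124 F jig [ 0.98386747 -0.15713763] 1.133731251301023 yaw err deg 90.
t 24.775 jig mm [  11.63074984 -205.80876371] z 103.36721667478385 F jig [-0.78387287  2.09985071] 4.20869895997183 yaw err deg 90
```

```bash
for i in 1 2; do python3 -m handwheel '{"offset":[[-0.06,0,0.11],[-0.05,0,0.11],[0,0,0]],"spin":[0,0,0],"grip":[255,255,255]}'>/dev/null; python3 st.py|cut -c1-130;done
```

```text
t 25.15 jig mm [  11.67714224 -207.94113981] z 99.26661186856381 F jig [-0.7872367   2.10839413] 5.799544879676815 yaw err deg 90.
t 25.525 jig mm [  11.64896307 -210.05216467] z 94.63599726195963 F jig [-0.83236141  1.81273444] 5.069412441236315 yaw err deg 90
```

```bash
for i in 1 2; do python3 -m handwheel '{"offset":[[-0.04,0,0.1],[-0.03,0,0.1],[0,0,0]],"spin":[0,0,0],"grip":[255,255,255]}'>/dev/null; python3 st.py|cut -c1-130;done
```

```text
t 25.9 jig mm [  11.60735167 -211.60919607] z 90.44319254472843 F jig [-0.73961512  1.72845611] 2.334534894682894 yaw err deg 90.1
t 26.275 jig mm [  11.49188184 -213.07350758] z 85.83015346461404 F jig [ 0.31903539 -0.32988917] 0.6513191815743301 yaw err deg 9
```

Near dead centre now. I'll make small steps down to the stop.

```bash
for i in 1 2 3 4 5; do python3 -m handwheel '{"offset":[[-0.01,0,0.05],[0,0,0]],"spin":[0,0],"grip":[255,255]}'>/dev/null; python3 st.py|cut -c1-130;done
```

```text
t 26.525 jig mm [  11.50974482 -213.2047783 ] z 85.06576495598263 F jig [ 0.35589606 -0.22486825] -0.08746340168609673 yaw err deg
t 26.775 jig mm [  11.50103282 -213.34310843] z 84.13014262365937 F jig [-0.2431427  -0.42733676] -0.5610427050962512 yaw err deg 
t 27.025 jig mm [  11.529641   -213.56029324] z 83.17934851089716 F jig [ 0.39502231 -0.65847428] 0.2242576282935334 yaw err deg 9
t 27.275 jig mm [  11.54785441 -213.78966991] z 82.22152972227268 F jig [-0.71126235  0.42029734] -0.5436849279857201 yaw err deg 
t 27.525 jig mm [  11.58273538 -213.97095629] z 81.2512337238283 F jig [0.64232352 0.13965744] -0.29871980430415673 yaw err deg 90
```

```bash
for i in 1 2 3; do python3 -m handwheel '{"offset":[[0,0,0.04],[0,0,0]],"spin":[0,0],"grip":[255,255]}'>/dev/null; python3 st.py|cut -c1-130;done
```

```text
t 27.775 jig mm [  11.65670877 -214.0164512 ] z 80.60049362080066 F jig [-0.00133118  0.00681828] 1.0833256309359474 yaw err deg 9
t 28.025 jig mm [  11.7210634  -214.08117286] z 80.2620609387821 F jig [-1.09902314  0.28273268] 4.735620159350183 yaw err deg 90.
t 28.275 jig mm [  11.75136906 -214.10777596] z 80.0268776203671 F jig [-3.76181527  0.81383929] 9.511454079081735 yaw err deg 90.
```

```bash
python3 -m handwheel '{"offset":[[0,0,0.04],[0,0,0.03],[0,0,0],[0,0,0],[0,0,0]],"spin":[0,0,0,0,0],"grip":[255,255,255,255,255]}'>/dev/null; python3 st.py|cut -c1-130
python3 -m handwheel '{"offset":[[0,0,-0.3],[0,0,-1],[0,0,-1],[0,0,-1],[0,0,-1],[0,0,-1],[0,0,-1],[0,0,0],[0,0,0],[0,0,0],[0,0,0]],"spin":[0,0,0,0,0,0,0,0,0,0,0],"grip":[255,255,255,255,255,255,255,255,255,255,255]}'
python3 - <<'E'
from h import *
im=grab_frame("scene");a=cv2.resize(im[150:270,220:380],None,fx=4,fy=4,interpolation=cv2.INTER_CUBIC)
cv2.imwrite("pics/s4.png",a)
s=sense();w=grab_frame("wrist");cv2.imwrite("pics/w5.png",w)
E
```

```text
t 28.9 jig mm [  11.8324332  -214.16691194] z 79.75175711968605 F jig [-6.37785299  3.20711663] 17.51335517974373 yaw err deg 90.1
time: 30.28
position: [0.6147, -0.1301, 0.2029]
tool_rot: [-0.0, 0.629, 0.777, -0.0]
wrist_force: [-0.4, -0.1, -0.4]
opening: 0.0003
grip_force: 0.0
```

View pics/s4.png

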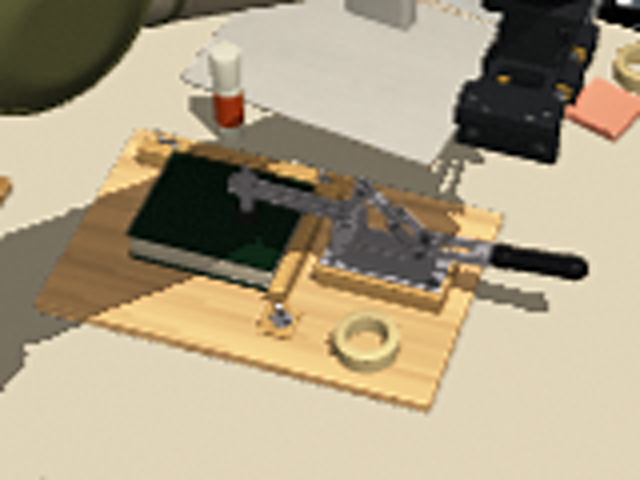

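View pics/w5.png

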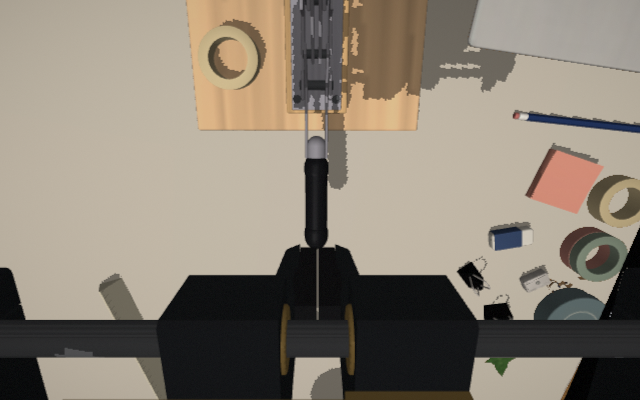

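The handle lies fully down (grip at (540,262) in the scene crop), the pad is on the book at (243,195), the book is on both fences, and the robot is clear.

```bash
python3 -c "
from station import bot
print(bot.sign_off())"
```

```text
the job is handed in; nothing more can be done
None
```

The book was pressed at about 15 N on the back fence and about 20 N on the side fence (wrist readings; the side press briefly hit 24 N, over your 20 N but under the 30 N limit), then clamped with the handle down on its stop, and the job is handed in; no verdict came back.

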